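# Feed a sample carrier through a bench loader with a push stick

### The job

Lay the steel sample carrier flat on the loader's open feed deck in front of the tunnel under the white inspection head and let go of it; then, with the push stick, feed it through the tunnel until it is fully home against the end stop. Draw the stick out, lay it back on its flat blade on the desk clear of the loader, and leave the other things on the desk where they are.

Things in the scene. Friction and masses are not known exactly. Their poses are not given: they have to be found in the camera images.
- loader: Fixed bench loader, 288 mm long: grey bed with aluminium guides. Origin on the desk under the centre of the tunnel mouth; +x is the feeding direction (about to the robot's left, yaw varies), z up. Along x: open flat feed deck from -120 to 0 mm, 120 mm wide; tunnel 0 to 80 mm under a tall white inspection head; open-topped receiving bay 80 to 154 mm; end stop. The floor is level all the way, 12 mm above the desk.
- mouth (a point): Centre of the tunnel mouth's floor, 12 mm above the desk; axes as the loader. Tunnel inside: 38 mm wide, 22 mm high, 80 mm long. On it stands a white inspection head (80 x 70 mm), its front face flush with the mouth, its top 220 mm above the desk. On the deck two flared rails, 14 mm high, 8 mm thick: inner faces close from y = +-34 mm at x = -45 mm to +-19 mm at the mouth.
- home (a point): Where the carrier's centre is when it is home against the end stop: x = 119 mm, y = 0, 20 mm above the desk in the loader's frame; same axes. The bay round it is 38 mm wide, with side walls 10 mm high above the floor; the end stop's face is at x = 154 mm of the loader, its top 36 mm above the desk.
- carrier_center (a point): Centre of the loose sample carrier, a plain steel block 70 (x) by 34 (y) by 16 mm (z) with three dark round wells on top, about 0.12 kg, lying flat on the desk to the right. It is the same either way round: its x axis must lie along the loader's x axis to pass the tunnel (2 mm play each side).
- stick: Loose push stick, about 0.15 kg, lying on its flat blade on the desk to the right, beyond the carrier; pushing end about to the robot's left. Origin under the middle of the blade; x points to the pushing end, z up. Blade: steel, 128 (x) by 28 (y) by 12 mm (z). A black upright handle plate stands at its rear end: x = -64 to -34 mm, 14 mm thick (y), top at z = 76 mm.
- stick_handle (a point): Grasp point in the middle of the stick's upright handle plate, at x = -49, y = 0, z = 52 mm of the stick, 113 mm behind the pushing face; same axes. When the carrier is home it is 29 mm before the front face of the inspection head, so the gripper must lean back, away from the head: about 35 degrees, fingers pointing along (0.57, 0, -0.82) of the stick.
- stick_tip (a point): Centre of the flat pushing end face of the stick's blade: x = 64 mm, y = 0, z = 6 mm in the stick's frame; same axes.
- grease_tube: Bystander: grease tube, 43 x 130 x 31 mm, lying on the desk on the robot's left; origin under its middle.
- screwdriver: Bystander: screwdriver with yellow handle, 27 x 145 x 26 mm, lying behind the loader; origin under its middle.
- tape_roll: Bystander: roll of amber tape, 66 x 73 x 12 mm, lying flat on the right, beyond the push stick; origin under its middle.

How it is judged (in metres and radians):
On the way, in this order (a step that is already met when the one before it is completed fails the run):
1. the carrier lies flat and released on the feed deck, its centre 20 to 120 mm before the tunnel mouth and within 45 mm of the channel's centre line (x of carrier_center in the frame of loader between -0.12 and -0.02 m and y of carrier_center in the frame of loader between -0.045 and 0.045 m and z of carrier_center in the frame of loader between 0.016 and 0.024 m and angle between carrier_center's own z axis and vertical below 0.1 rad and contact force between the fingers and carrier below 0.05 N), for 0.2 s.
2. the carrier is in the tunnel, being pushed by the stick with no finger on it (x of carrier_center in the frame of loader between 0.015 and 0.105 m and contact force between stick and carrier above 0.05 N and contact force between the fingers and carrier below 0.05 N), for 0.05 s.
At the end, for the whole second after the job is handed in: The carrier rests in the receiving bay against the end stop (within 3 mm along the channel and in height, 4 mm across it); the push stick lies at rest, level on its blade on the desk, touching neither loader nor carrier (x of carrier_center in the frame of home between -0.003 and 0.003 m and y of carrier_center in the frame of home between -0.004 and 0.004 m and z of carrier_center in the frame of home between -0.003 and 0.003 m and angle between the x axis of carrier_center and the x axis of loader, either way round below 0.1 rad and height (world z) of stick below 0.006 m and angle between stick's own z axis and vertical below 0.1 rad and contact force between stick and loader below 0.05 N and contact force between stick and carrier below 0.05 N and linear speed of each of stick, carrier below 0.01 m/s).
It fails at once if the grease tube is shifted by more than 20 mm (distance of grease_tube from where it was at the start of the episode above 0.02 m).
It fails at once if the screwdriver is shifted by more than 20 mm (distance of screwdriver from where it was at the start of the episode above 0.02 m).
It fails at once if the tape roll is shifted by more than 20 mm (distance of tape_roll from where it was at the start of the episode above 0.02 m).
It also fails if it takes over 72 s, if anything falls off the work surface, if the arm or the gripper's body presses on something with over 40 N, if the wrist force passes 120 N, or if a joint passes its speed limit or range.

### The arm

A 6-joint arm with a two-finger parallel gripper is mounted at the origin on a cart in front of the work surface, level with it; the furniture and walls round the work are solid. World frame = base frame: x ahead of the robot, y to its left, z up, the work surface at z = 0. Lengths are in m, angles in degrees, forces in N, time in s.
With the tool pointing down it reaches from about 0.35 to 0.875 m from the base axis. Payload 4.2 kg.
Tool frame: the origin (TCP) lies on the front face of the gripper's body, between the roots of the fingers; the fingertips stand finger_overhang ahead of it and the grasp point (between the pads) lies 51 mm ahead of it (finger_overhang is the distance from the TCP to the fingertips, in m); z points along the fingers, y is the line along which they close (so a half turn about z gives the same grasp; the last joint's range is limited). The gripper opens to 87 mm and grips with 3 to 60 N. Pads are 19 mm wide; open, the fingers measure 117 mm over their backs; the gripper's body (75 mm by 190 mm) begins 51 mm behind the grasp point.
Start: joints at [-61.845, 22.042, 0.453, 0, -68.411, -14.817], TCP at [0.144, -0.608, 0.292] pointing down, gripper open.
Joint ranges: [-179.83, 179.83], [-69.29, 118.12], [-61.27, 80.66], [-181.25, 117.63], [-171.15, -9.14], [-177.46, 177.46]. Speed limits (degrees/s): [159.86, 159.86, 180, 180, 180, 180].

### API

Orientations are given as a 3x3 rotation matrix whose columns are the frame's x, y, z axes.
In Python, from station import sense, capture, camera_model, finish_job, finger_overhang gives the robot as it stands. The module is installed in compiled form; this text tells all that it offers.
- The arm moves only by the tool jog_arm, never from a script. Its argument "rows" is a list that holds one entry, the list of rows, each a list of 4 numbers: the shift along the tool's x, y, z in m, then the turn about the tool's z in rad. A call has 1 to 20 rows; each row shifts and turns the commanded pose from where the row before left it, along the tool's axes as they then stand; what a row does not reach is not made up. A row lasts 1/8 s, in which the tool goes at most 62.5 mm and 10.7 degrees, less where a joint would pass 70% of its speed; a pose out of reach is approached as far as the arm can. A call is refused whole if a number of a shift passes 0.0625 or a number of a turn 0.188, either way. A call with a gripper value outside its range is refused whole. "claw" is the opening, from 0 (shut) to 1 (fully open), set as the call begins (left out, the last holds). The fingers move at their own pace and stop on an object; the grip force is fixed at half the most. Time passes only in rows, so rows that do not move let the fingers close. It gives the time, the measured TCP pose, the force, the opening and the grip force at its end, in the units of the state.
- sense(): the state, without advancing time (a new reading comes with each control period).
- capture(name): name is "scene" or "side" or "wrist"; returns the picture (400x640x3 uint8, red, green, blue); there is no depth.
- camera_model(name): a dict with "fovy" (degrees; the focal length in pixels is half the picture's height over the tangent of half this angle, whatever the lens; pixels are square), "cx", "cy" (the principal point, pixels), "k1" (the pictures are not rectified: a ray, as slopes to the right and down, at radius r is drawn at 1 + k1 r^2 times it, then the intrinsics apply), "eye" and "rotation" of the camera in the world. Camera axes: x right, y down, z forward; pixel columns grow to the right and rows downward; lengths in m; the calibration is good to about 2 mm. A picture is of the moment at which its call begins: read the wrist's pose just before it. camera_model takes no time and is no camera call; for the wrist camera it gives the pose at the moment of the call.
- finish_job(): hands the job in; it is judged then, once.
The state is a dict: "time_s": time; "joints": joint angles; "joint_velocities": joint speeds; "effort": joint torques, N m; "tcp_pos": TCP position; "ee_rot": TCP orientation; "wrist_force": force on the tool from outside, world axes, zero at the start; "moment": the same for the moment, N m; "gripper_width": opening from 0.0 (shut) to 1.0 (fully open); "gripper_force": force on a finger pad.
Only numpy, scipy, OpenCV 4.12 (cv2) and the standard library are available. Lean on these libraries where they do the work, as an engineer would, in place of code of your own. Each camera call takes 0.05 s, during which the arm holds its last target. There are 200 camera calls.

## Working session

There is one attempt and no reset: what is moved stays moved. The work goes in short steps, Python scripts to look and compute and a tool call to move; the robot and the scene stay as the last step left them, time stands still between calls to the robot, and variables do not carry over. Pictures are saved under pics/ and viewed, at most 10 in all, crops included, and the job is handed in when it is done.

Besides the shell and the picture viewer there is one more tool, called after "Request:" as name([rows], argument=value, ...), one row to a line, values as JSON. jog_arm: Moves the arm, as the interface text tells. Its arguments: {"type":"object","properties":{"rows":{"type":"array"},"claw":{"type":"number"}},"required":["rows"]}

```bash
mkdir -p pics
python3 - <<'E'
from station import *
import cv2, numpy as np
print(sense(), finger_overhang)
for n in ("scene","side","wrist"):
    m=camera_model(n); print(n,{k:np.round(v,4).tolist() for k,v in m.items()})
    im=capture(n)[:,:,::-1]; cv2.imwrite(f"pics/{n}0.png",im)
a=cv2.imread("pics/scene0.png")
b=cv2.imread("pics/side0.png")
E
```

```text
{'time_s': 0.0, 'joints': array([-6.18436423e+01,  2.20909556e+01,  3.80396850e-01, -2.94547922e-02,
       -6.84117611e+01, -1.48147797e+01]), 'joint_velocities': array([-0.04124693, -0.00525208, -0.04356925,  0.08185556,  0.02232862,
       -0.14754508]), 'effort': array([ 2.27789542e-05, -3.90667534e+01,  1.87407088e+01,  4.22013760e+00,
        1.09680853e-02, -2.03557165e-04]), 'tcp_pos': array([ 0.14412606, -0.60769229,  0.29116041]), 'ee_rot': array([[-9.73055399e-01, -2.30570701e-01, -5.85931801e-04],
       [-2.30571430e-01,  9.73053119e-01,  2.10777542e-03],
       [ 8.41515103e-05,  2.18608138e-03, -9.99997607e-01]]), 'wrist_force': array([-0.05007064,  0.26834012,  0.28044869]), 'moment': array([-0.01886045,  0.04129735, -0.03384198]), 'gripper_force': 0.0, 'gripper_width': 0.9973097414950054} 0.0697
scene {'fovy': 52.9958, 'cx': 319.157, 'cy': 195.9892, 'k1': -0.0861, 'eye': [0.1793, -0.4349, 0.8805], 'rotation': [[0.8185, -0.4402, 0.3691], [-0.5743, -0.6449, 0.5043], [0.016, -0.6248, -0.7806]]}
side {'fovy': 54.1809, 'cx': 313.0851, 'cy': 200.7171, 'k1': -0.0469, 'eye': [0.6135, 1.0816, 0.5384], 'rotation': [[-0.9997, -0.0023, -0.0263], [0.0228, 0.4268, -0.904], [0.0134, -0.9043, -0.4266]]}
wrist {'fovy': 64.762, 'cx': 314.9157, 'cy': 202.6798, 'k1': -0.055, 'eye': [0.0792, -0.6237, 0.3839], 'rotation': [[-0.2314, 0.9434, 0.2378], [0.9729, 0.2239, 0.0584], [0.0018, 0.2449, -0.9696]]}
```

View pics/scene0.png

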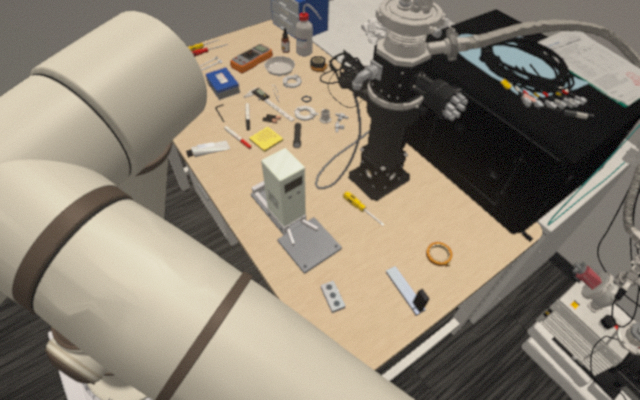

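View pics/side0.png

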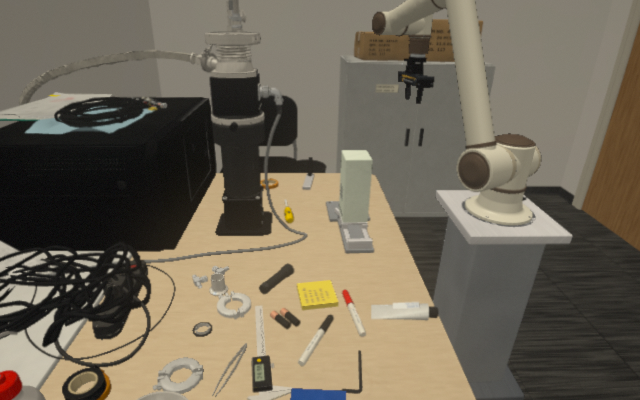

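The scene view shows the carrier at about (333,297), the stick from (390,270) to (421,300), the deck at about (310,243), the head at about (284,185), and the tape roll at (439,253). Next I'll make a helper and an enlarged crop.

```bash
cat > h.py <<'E'
from station import *
import cv2, numpy as np
from scipy.spatial.transform import Rotation as R
def K(m):
    f=200/np.tan(np.radians(m["fovy"]/2)); return np.array([[f,0,m["cx"]],[0,f,m["cy"]],[0,0,1.]])
def dist(m): return np.array([m["k1"],0,0,0,0.])
def ray(m,px):
    p=cv2.undistortPoints(np.array(px,float).reshape(-1,1,2),K(m),dist(m)).reshape(-1,2)
    return np.c_[p,np.ones(len(p))]@np.array(m["rotation"]).T
def onz(m,px,z):
    d=ray(m,px); e=np.array(m["eye"]); return e+d*((z-e[2])/d[:,2])[:,None]
def proj(m,P):
    Rm=np.array(m["rotation"]); rv=cv2.Rodrigues(Rm.T)[0]; t=-Rm.T@np.array(m["eye"])
    return cv2.projectPoints(np.array(P,float).reshape(-1,1,3),rv,t,K(m),dist(m))[0].reshape(-1,2)
def tri(ms,pxs):
    A=np.zeros((3,3));b=np.zeros(3)
    for m,p in zip(ms,pxs):
        d=ray(m,[p])[0];d/=np.linalg.norm(d);M=np.eye(3)-np.outer(d,d);A+=M;b+=M@np.array(m["eye"])
    return np.linalg.solve(A,b)
def snap(n,f):
    m=camera_model(n); im=capture(n)[:,:,::-1]; cv2.imwrite(f,im)
    np.save(f+".npy",m,allow_pickle=True); return m,im
E
python3 - <<'E'
from h import *
m=camera_model("scene")
px=[(323,286),(333,297),(392,270),(416,310),(310,219),(341,243),(307,270),(278,245),(439,253)]
print(np.round(onz(m,px,0.012),3))
a=cv2.imread("pics/scene0.png")[130:330,240:480]
w=cv2.imread("pics/wrist0.png")
a=cv2.resize(a,(480,400),interpolation=cv2.INTER_CUBIC); 
cv2.imwrite("pics/c1.png",np.hstack([a,cv2.resize(w,(320,200)).repeat(2,0)]))
E
```

```text
[[ 0.441 -0.102  0.012]
 [ 0.444 -0.138  0.012]
 [ 0.604 -0.163  0.012]
 [ 0.581 -0.273  0.012]
 [ 0.525  0.076  0.012]
 [ 0.548 -0.03   0.012]
 [ 0.434 -0.045  0.012]
 [ 0.413  0.055  0.012]
 [ 0.734 -0.195  0.012]]
```

View pics/c1.png

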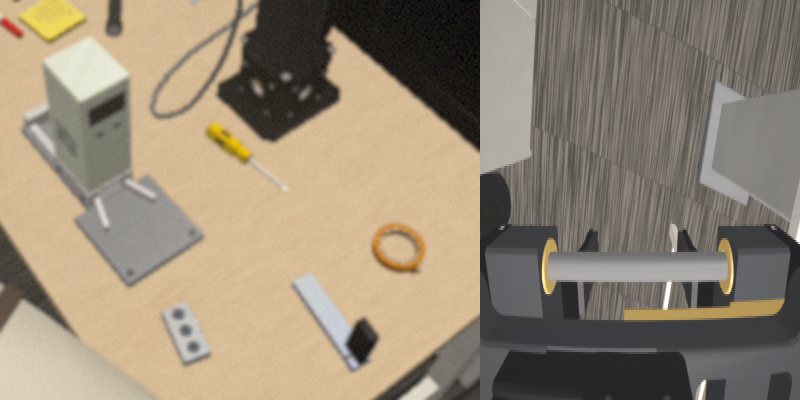

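The enlarged view confirms the layout: the feed direction is about world +y, and the carrier and stick both lie roughly along y. I'll turn the tool so the camera is behind the feed direction, then move above the work.

Request:
jog_arm([
  [[0, 0, 0, -0.168], [0, 0, 0, -0.168], [0, 0, 0, -0.168], [0, 0, 0, -0.168], [0, 0, 0, -0.168], [0, 0, 0, -0.168], [0, 0, 0, -0.168], [0, 0, 0, -0.168]],
])

```text
time_s: 1.15
tcp_pos: [0.1442, -0.6079, 0.2918]
ee_rot: [[0.011, -1.0, -0.0], [-1.0, -0.011, 0.001], [-0.001, 0.0, -1.0]]
wrist_force: [1.1, -0.0, -0.1]
gripper_width: 1.0
gripper_force: 0.0
```

Request:
jog_arm([
  [[-0.038, -0.03, -0.003, 0], [-0.038, -0.03, -0.003, 0], [-0.038, -0.03, -0.003, 0], [-0.038, -0.03, -0.003, 0], [-0.038, -0.03, -0.003, 0], [-0.038, -0.03, -0.003, 0], [-0.038, -0.03, -0.003, 0], [-0.038, -0.03, -0.003, 0], [-0.038, -0.03, -0.003, 0], [-0.038, -0.03, -0.003, 0], [-0.038, -0.03, -0.003, 0], [-0.038, -0.03, -0.003, 0], [0, 0, 0, 0], [0, 0, 0, 0]],
])

```text
time_s: 2.9
tcp_pos: [0.5012, -0.1498, 0.3278]
ee_rot: [[0.006, -1.0, -0.001], [-1.0, -0.006, 0.0], [-0.0, 0.001, -1.0]]
wrist_force: [-0.1, 0.2, -0.0]
gripper_width: 0.999
gripper_force: 0.0
```

Run:
```python
from h import *
s=sense();print(s["tcp_pos"],s["ee_rot"],s["joints"])
snap("wrist","pics/w1.png")
```

```text
[ 0.50115001 -0.1498492   0.3278274 ] [[ 6.38358593e-03 -9.99978925e-01 -1.18307817e-03]
 [-9.99979617e-01 -6.38372947e-03  1.17588006e-04]
 [-1.25137979e-04  1.18230343e-03 -9.99999293e-01]] [ 1.13729253e+00  1.06674741e+01 -1.03275869e+01 -8.65213699e-03
 -6.90725775e+01 -7.68438092e-01]
```

Request:
jog_arm([
  [[-0.03, 0.005, 0, 0], [-0.03, 0.005, 0, 0], [-0.03, 0.005, 0, 0], [-0.03, 0.005, 0, 0], [0, 0, 0, 0], [0, 0, 0, 0]],
])

```text
time_s: 3.7
tcp_pos: [0.4805, -0.031, 0.3284]
ee_rot: [[0.005, -1.0, 0.0], [-1.0, -0.005, -0.0], [0.0, -0.0, -1.0]]
wrist_force: [-1.5, -0.2, 0.1]
gripper_width: 0.998
gripper_force: 0.0
```

Run:
```python
from h import *
s=sense();print(s["tcp_pos"])
snap("wrist","pics/w2.png")
a=cv2.imread("pics/w1.png");b=cv2.imread("pics/w2.png")
cv2.imwrite("pics/c2.png",np.vstack([a[:300],b[:300]]))
```

```text
[ 0.48049102 -0.03098547  0.32835677]
```

View pics/c2.png

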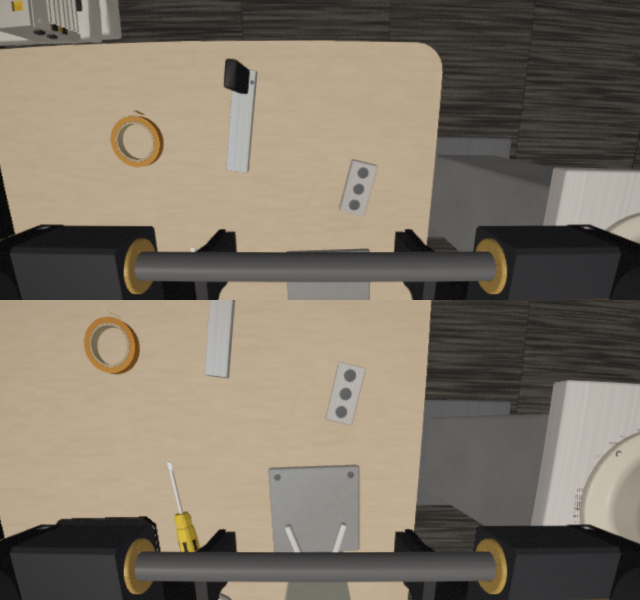

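The top view (w1) shows the carrier with corners near (351,160), (377,164), (365,216) and (340,211), and the stick's tip edge at (227–248,171) with its handle at (236,75). The lower view (w2) shows the deck's near corners at (269,168) and (359,165), the rail ends near (288,226) and (344,224), and the carrier centre at (346,94).

Run:
```python
from h import *
L=lambda n:(np.load(f"pics/{n}.png.npy",allow_pickle=True).item(),cv2.imread(f"pics/{n}.png"))
m1,i1=L("w1");m2,i2=L("w2")
def sub(im,p):
    g=cv2.cvtColor(im,cv2.COLOR_BGR2GRAY);c=np.array(p,np.float32).reshape(-1,1,2)
    return cv2.cornerSubPix(g,c,(4,4),(-1,-1),(3,50,.01)).reshape(-1,2)
a=sub(i1,[(351,160),(377,164),(365,216),(340,211),(227,171),(248,171)])
b=sub(i2,[(338,62),(365,66),(351,124),(326,119),(206,75),(228,77)])
d=sub(i2,[(269,168),(359,165)])
print(a.round(1).tolist(),b.round(1).tolist(),d)
for p,q in zip(a,b): print(tri([m1,m2],[p,q]).round(4))
print("deck",onz(m2,d,.012), "mouthside",onz(m2,[(272,250),(358,250)],.012))
print("carrier top z.016",onz(m1,a[:4],.016).round(4))
print("stick tip z.012",onz(m1,a[4:],.012).round(4),"blade rear",onz(m1,[(256,70)],.012))
ms=camera_model("scene")
print("scene chk",proj(ms,[*onz(m1,a[:4],.016),*onz(m1,a[4:],.012),*onz(m2,d,.012)]).round(0).tolist())
crop=lambda im,x,y,w,h,s:cv2.resize(im[y:y+h,x:x+w],None,fx=s,fy=s,interpolation=cv2.INTER_CUBIC)
cv2.imwrite("pics/c3.png",np.hstack([crop(i1,210,50,180,180,3),crop(i2,260,155,110,180,3)[:540]])[:,:800])
```

```text
[[351.5, 159.10000610351562], [377.6000061035156, 165.89999389648438], [363.0, 215.6999969482422], [338.79998779296875, 209.89999389648438], [226.60000610351562, 169.10000610351562], [246.6999969482422, 172.1999969482422]] [[338.6000061035156, 61.900001525878906], [365.1000061035156, 68.5999984741211], [350.20001220703125, 124.5999984741211], [325.5, 118.5999984741211], [205.60000610351562, 74.19999694824219], [227.1999969482422, 77.69999694824219]] [[268.05283 168.30684]
 [358.79785 165.37863]]
[ 0.4524 -0.1717  0.0084]
[ 0.4195 -0.1636  0.0136]
[ 0.4359 -0.0967  0.0154]
[ 0.4676 -0.1038  0.0121]
[ 0.6168 -0.1574  0.0082]
[ 0.5904 -0.1533  0.0069]
deck [[ 0.54131755 -0.04049491  0.012     ]
 [ 0.42311559 -0.04499904  0.012     ]] mouthside [[0.5393472  0.07377169 0.012     ]
 [0.4194702  0.07310475 0.012     ]]
carrier top z.016 [[ 0.4537 -0.1725  0.016 ]
 [ 0.4197 -0.164   0.016 ]
 [ 0.4356 -0.0969  0.016 ]
 [ 0.4683 -0.1048  0.016 ]]
stick tip z.012 [[ 0.6158 -0.158   0.012 ]
 [ 0.5896 -0.1541  0.012 ]] blade rear [[ 0.57321809 -0.28002426  0.012     ]]
scene chk [[345.0, 306.0], [331.0, 311.0], [320.0, 285.0], [333.0, 280.0], [394.0, 266.0], [385.0, 270.0], [341.0, 247.0], [303.0, 272.0]]
```

View pics/c3.png

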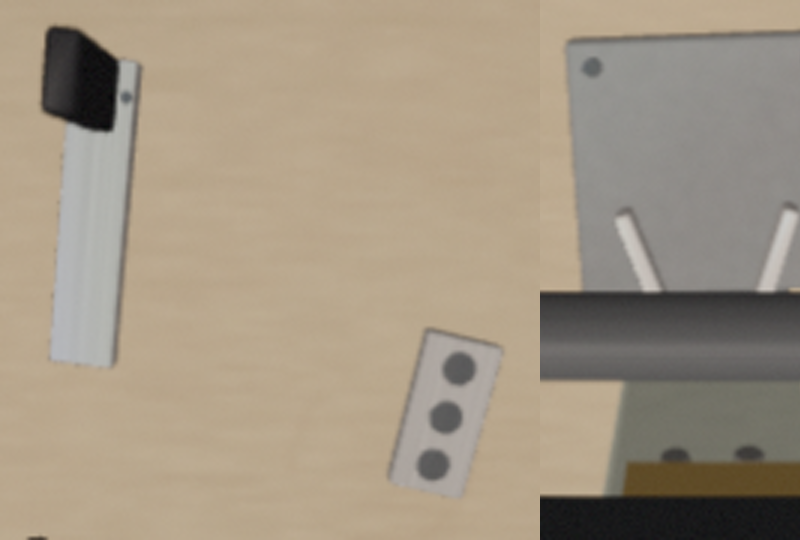

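Sizes check out: carrier 35×69 mm, stick 27×127 mm and deck edge 118 mm. So the carrier is at (0.444,-0.135) with yaw 77°, the loader yaw is about 92° with the mouth at about (0.478,0.077), and the stick handle is at about (0.588,-0.268) with yaw 82.5°. I'll grasp the carrier.

Request:
jog_arm([
  [[0.026, 0.009, 0, 0], [0.026, 0.009, 0, 0], [0.026, 0.009, 0, 0], [0.026, 0.009, 0, 0], [0, 0, 0.01, 0.114], [0, 0, 0.02, 0.113], [0, 0, 0.032, 0], [0, 0, 0.032, 0], [0, 0, 0.032, 0], [0, 0, 0.032, 0], [0, 0, 0.032, 0], [0, 0, 0.032, 0], [0, 0, 0.02, 0], [0, 0, 0.014, 0], [0, 0, 0, 0], [0, 0, 0, 0]],
])

```text
time_s: 5.75
tcp_pos: [0.4455, -0.1349, 0.0724]
ee_rot: [[-0.22, -0.975, 0.0], [-0.975, 0.22, -0.0], [0.0, -0.0, -1.0]]
wrist_force: [-0.4, -0.8, -0.4]
gripper_width: 1.001
gripper_force: 0.0
```

Run:
```python
from h import *
m,i=snap("wrist","pics/w3.png"); s,j=snap("scene","pics/s3.png")
cv2.imwrite("pics/c4.png",np.vstack([i[100:400],cv2.resize(j[200:330,240:480],(640,300))]))
```

```text
(no output)
```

View pics/c4.png

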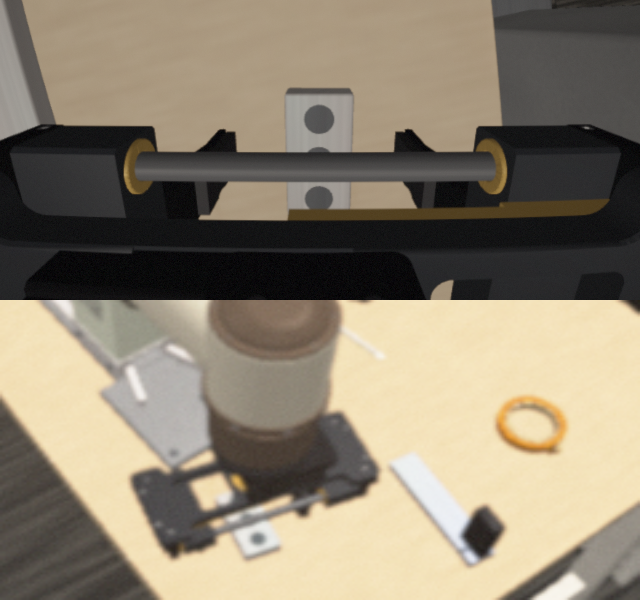

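The carrier sits centred and aligned between the open fingers, with its wells on the middle line at x≈319. Closing and lifting.

Request:
jog_arm([
  [[0, 0, 0, 0], [0, 0, 0, 0], [0, 0, 0, 0], [0, 0, 0, 0], [0, 0, 0, 0], [0, 0, 0, 0], [0, 0, -0.02, 0], [0, 0, -0.04, 0], [0, 0, -0.04, 0], [0, 0, -0.03, -0.128], [0, 0, -0.03, -0.127], [0, 0, 0, 0], [0, 0, 0, 0]],
], claw=0)

```text
time_s: 7.48
tcp_pos: [0.4445, -0.1342, 0.2311]
ee_rot: [[0.032, -0.999, -0.002], [-0.999, -0.032, 0.001], [-0.001, 0.002, -1.0]]
wrist_force: [-0.7, -0.5, -1.2]
gripper_width: 0.388
gripper_force: 30.0
```

Run:
```python
from h import *
s=sense();print(s["tcp_pos"],s["ee_rot"][:,0],s["gripper_width"],s["gripper_force"])
m,i=snap("wrist","pics/w4.png")
cv2.imwrite("pics/c5.png",i)
# deck corners as predicted at (loader yaw 91.9)
print(proj(m,[(.5413,-.0405,.012),(.4231,-.045,.012)]))
```

```text
[ 0.44447783 -0.1341817   0.2311297 ] [ 3.22103994e-02 -9.99480881e-01 -6.77326304e-04] 0.3879919384612064 29.996056258678436
[[222.42907886 272.60487922]
 [331.16998111 272.29553533]]
```

The carrier is gripped (33.8 mm). I'll move over the deck and measure the loader from closer by.

Request:
jog_arm([
  [[-0.02, -0.0068, -0.01, 0], [-0.02, -0.0068, -0.01, 0], [-0.02, -0.0068, -0.01, 0], [-0.02, -0.0068, -0.01, 0], [-0.02, -0.0068, -0.01, 0], [-0.028, -0.0067, 0, 0], [0, 0, 0, 0], [0, 0, 0, 0], [0, 0, 0, 0]],
])

```text
time_s: 8.65
tcp_pos: [0.4813, -0.0056, 0.2816]
ee_rot: [[0.033, -0.999, -0.001], [-0.999, -0.033, -0.0], [0.0, 0.001, -1.0]]
wrist_force: [0.1, 0.6, -1.2]
gripper_width: 0.387
gripper_force: 30.0
```

Run:
```python
from h import *
s=sense();print(s["tcp_pos"],s["ee_rot"][:,0])
m,i=snap("wrist","pics/w5.png"); 
cv2.imwrite("pics/c6.png",cv2.resize(i[100:380,200:440],(800,580)[:2] if 0 else (480,560),interpolation=cv2.INTER_CUBIC))
```

```text
[ 0.4813163  -0.00563378  0.28164181] [ 3.29020627e-02 -9.99458518e-01  3.54423479e-04]
```

View pics/c6.png

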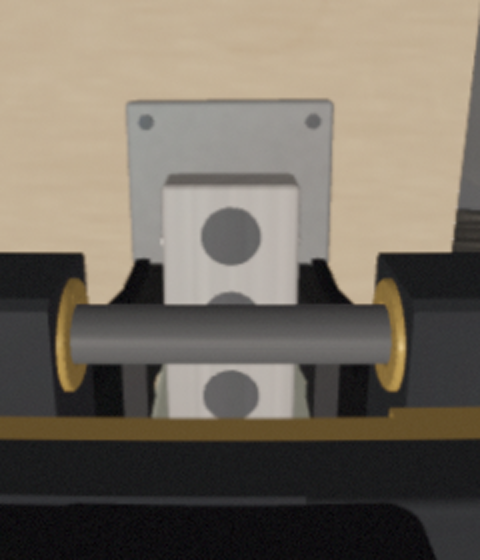

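The picture shows the deck's near corners at pixels (263.5,150.5) and (366,150), almost square to the tool, with the carrier held centrally above it. I'll refine the edges numerically.

Run:
```python
from h import *
m=np.load("pics/w5.png.npy",allow_pickle=True).item(); im=cv2.imread("pics/w5.png")
b=im.astype(float); g=b[:,:,2]-b[:,:,0]   # wood warm, steel grey
def edge(prof): 
    d=np.abs(np.diff(prof)); k=d.argmax(); w=d[max(k-2,0):k+3]; return (w*np.arange(max(k-2,0),max(k-2,0)+len(w))).sum()/w.sum()+.5
near=[(x,140+edge(g[140:162,x])) for x in range(272,360,4)]
lef=[(252+edge(g[y,252:278]),y) for y in range(158,222,4)]
rig=[(355+edge(g[y,355:378]),y) for y in range(158,222,4)]
def fit(px,ax):
    P=onz(m,px,.012)[:,:2]; P=P if ax==0 else P[:,::-1]
    p=np.polyfit(P[:,0],P[:,1],1); r=P[:,1]-np.polyval(p,P[:,0]); 
    ok=abs(r)<.0015; p=np.polyfit(P[ok,0],P[ok,1],1); return p, ok.sum(), r.std()
n,l,r=fit(near,0),fit(lef,1),fit(rig,1)
print(n,l,r)
print("yaw est deg from 90:",np.degrees([np.arctan(n[0][0]),-np.arctan(l[0][0]),-np.arctan(r[0][0])]))
for y in (-.04,0): print(y,[np.polyval(q[0],y) for q in (l,r)])
print("near y at x=.4822",np.polyval(n[0],.4822))
print("stick/carrier check: carrier near edge z?",onz(m,[(281.5,192),(349,192)],.2816-.051-.004))
```

```text
(array([ 0.04213823, -0.0636969 ]), np.int64(22), np.float64(9.578995255376472e-05)) (array([-0.04116908,  0.54007029]), np.int64(16), np.float64(9.152496800781301e-05)) (array([-0.04147856,  0.42143044]), np.int64(16), np.float64(0.00011919431980444692))
yaw est deg from 90: [2.41291512 2.35748345 2.37518493]
-0.04 [np.float64(0.5417170564212389), np.float64(0.4230895804730595)]
0 [np.float64(0.5400702930700092), np.float64(0.4214304380586378)]
near y at x=.4822 -0.04337784767837288
stick/carrier check: carrier near edge z? [[ 0.49824448 -0.04011908  0.2266    ]
 [ 0.46590142 -0.04119762  0.2266    ]]
```

The loader is pinned down: yaw 92.4°, centreline at x=0.4824 (y=-0.04) and mouth at about (0.4775,0.0765). I'll lower the carrier at 82 mm before the mouth and release it.

Request:
jog_arm([
  [[0, 0, 0.02, -0.0087], [0, 0.0004, 0.035, 0], [0, 0, 0.035, 0], [0, 0, 0.035, 0], [0, 0, 0.03, 0], [0, 0, 0.02, 0], [0, 0, 0.012, 0], [0, 0, 0.007, 0], [0, 0, 0.002, 0], [0, 0, 0, 0], [0, 0, 0, 0]],
])

```text
time_s: 10.07
tcp_pos: [0.4816, -0.0049, 0.0868]
ee_rot: [[0.043, -0.999, 0.001], [-0.999, -0.043, 0.0], [-0.0, -0.001, -1.0]]
wrist_force: [0.3, 0.7, -0.7]
gripper_width: 0.386
gripper_force: 30.0
```

Request:
jog_arm([
  [[0, 0, 0, 0], [0, 0, 0, 0], [0, 0, 0, 0], [0, 0, 0, 0]],
], claw=0.75)

```text
time_s: 10.58
tcp_pos: [0.4813, -0.005, 0.0863]
ee_rot: [[0.043, -0.999, 0.0], [-0.999, -0.043, 0.0], [-0.0, -0.0, -1.0]]
wrist_force: [-0.7, -0.7, 0.1]
gripper_width: 0.719
gripper_force: 0.0
```

Request:
jog_arm([
  [[0, 0, -0.02, 0], [0, 0, -0.04, 0], [0, 0, -0.04, 0], [0, 0, -0.04, 0], [0, 0, -0.04, 0], [0, 0, -0.03, 0], [0.033, -0.014, 0, 0], [0.033, -0.014, 0, 0], [0.033, -0.014, 0, 0], [0.033, -0.014, 0, 0], [0.033, -0.014, 0, 0], [0.032, -0.014, 0, 0], [0.032, -0.013, 0, 0], [0, 0, 0, 0.0865], [0, 0, 0, 0.0865], [0, 0, 0, 0], [0, 0, 0, 0]],
], claw=0.75)

```text
time_s: 12.7
tcp_pos: [0.5879, -0.2296, 0.2962]
ee_rot: [[-0.129, -0.992, -0.0], [-0.992, 0.129, 0.0], [-0.0, 0.0, -1.0]]
wrist_force: [-0.2, 0.0, 0.3]
gripper_width: 0.75
gripper_force: 0.0
```

Run:
```python
from h import *
s=sense();print(s["tcp_pos"],s["ee_rot"][:,0])
m,i=snap("wrist","pics/w6.png"); s,j=snap("scene","pics/s6.png")
cv2.imwrite("pics/c7.png",np.hstack([cv2.resize(i[30:330,200:440],(480,600),interpolation=cv2.INTER_CUBIC),cv2.resize(j[150:330,240:336],(320,600),interpolation=cv2.INTER_CUBIC)]))
```

```text
[ 0.58788881 -0.22955675  0.29616144] [-1.28635299e-01 -9.91691966e-01 -7.29355414e-05]
```

View pics/c7.png

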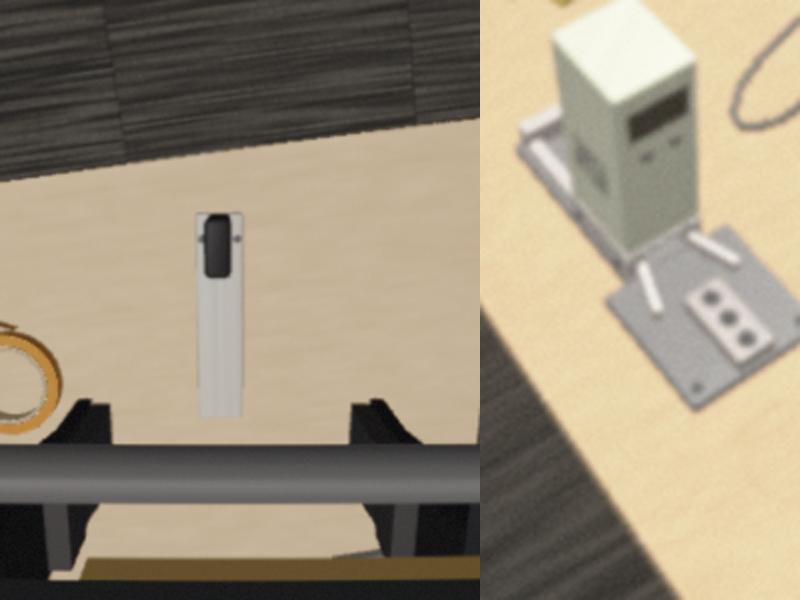

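Left: the stick is aligned with the tool, blade corners at px (298.5,238), (321.5,238), (298,136) and (321.5,136), handle top centre at about (309,153). Right: the carrier lies flat on the deck in line with the rails.

Run:
```python
from h import *
m=np.load("pics/w6.png.npy",allow_pickle=True).item(); m1=np.load("pics/w1.png.npy",allow_pickle=True).item()
B=onz(m,[(298.5,238),(321.5,238),(321.5,136),(298,136)],.012); print(B.round(4))
d=B[0]+B[1]-B[2]-B[3]; print("len",np.linalg.norm(d)/2,"yaw",np.degrees(np.arctan2(d[1],d[0])),"mid",B.mean(0))
H=onz(m,[(301.5,138),(316,138),(316,169),(301.5,169)],.076); print(H.round(4),H.mean(0))
# handle top height: front-right top corner from w1 crop (78,35)/3.. rear-left
print(tri([m1,m],[(210+48/3,50+28/3),(301.5,138)]),tri([m1,m],[(210+78/3,50+30/3),(316,138)]))
i=cv2.imread("pics/s6.png");ms=np.load("pics/s6.png.npy",allow_pickle=True).item()
p=[(240+x*.3,150+y*.3) for x,y in [(712,277),(772,345),(740,365),(685,298)]]
print("carrier from scene",onz(ms,p,.028).round(4),onz(ms,p,.028).mean(0))
```

```text
[[ 0.6177 -0.1583  0.012 ]
 [ 0.5888 -0.1545  0.012 ]
 [ 0.5732 -0.2805  0.012 ]
 [ 0.6005 -0.284   0.012 ]]
len 0.12691299862101063 yaw 82.57977440639746 mid [ 0.59504762 -0.2193266   0.012     ]
[[ 0.5938 -0.2837  0.076 ]
 [ 0.5798 -0.2819  0.076 ]
 [ 0.5836 -0.2518  0.076 ]
 [ 0.598  -0.2536  0.076 ]] [ 0.5888021  -0.26775952  0.076     ]
[ 0.59471555 -0.28290241  0.06616482] [ 0.58089149 -0.28084582  0.07720804]
carrier from scene [[ 0.7982 -0.1798  0.028 ]
 [ 0.7908 -0.2487  0.028 ]
 [ 0.7579 -0.2463  0.028 ]
 [ 0.7666 -0.1811  0.028 ]] [ 0.7783918  -0.21396509  0.028     ]
```

Request:
jog_arm([
  [[0.025, -0.003, 0, 0], [0.025, -0.0027, 0, 0], [0, 0, 0.03, 0], [0, 0, 0.035, 0], [0, 0, 0.035, 0], [0, 0, 0.035, 0], [0, 0, 0.03, 0], [0, 0, 0.018, 0], [0, 0, 0.01, 0], [0, 0, 0, 0], [0, 0, 0, 0]],
])

```text
time_s: 14.18
tcp_pos: [0.5879, -0.2802, 0.1045]
ee_rot: [[-0.13, -0.992, 0.002], [-0.992, 0.13, -0.001], [0.0, -0.002, -1.0]]
wrist_force: [0.3, -0.3, 0.0]
gripper_width: 0.75
gripper_force: 0.0
```

Request:
jog_arm([
  [[0, 0, 0, 0], [0, 0, 0, 0], [0, 0, 0, 0], [0, 0, 0, 0], [0, 0, 0, 0], [0, 0, 0, 0], [0, 0, -0.01, 0], [0, 0, -0.03, 0], [0, 0, -0.03, 0], [0, 0, -0.03, 0], [0, 0, 0, 0], [0, 0, 0, 0]],
], claw=0)

```text
time_s: 15.68
tcp_pos: [0.5864, -0.2796, 0.2023]
ee_rot: [[-0.13, -0.991, -0.002], [-0.991, 0.13, 0.001], [-0.001, 0.002, -1.0]]
wrist_force: [-0.6, 0.7, -2.2]
gripper_width: 0.156
gripper_force: 30.0
```

Run:
```python
from h import *
m,i=snap("wrist","pics/w7.png"); s,j=snap("side","pics/s7.png")
k,l=snap("scene","pics/t7.png")
cv2.imwrite("pics/c8.png",np.hstack([i[60:400,170:470],cv2.resize(l[200:370,330:530],(400,340))]))
```

```text
(no output)
```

View pics/c8.png

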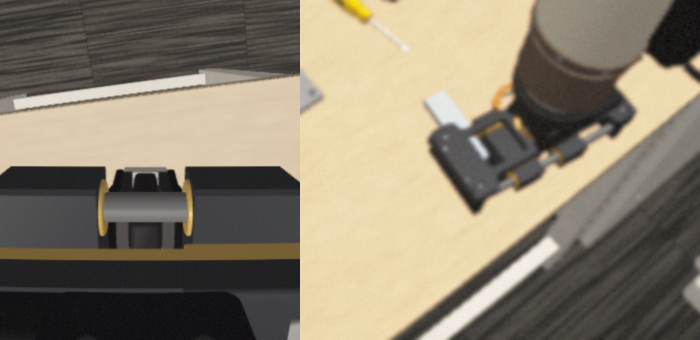

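The stick is held (13.6 mm) and lifted, with its blade visible at scene px (392–401,247). I'll check for droop by comparing that with the projected level pose.

Run:
```python
from h import *
ms=camera_model("scene"); im=cv2.imread("pics/t7.png")
u=np.array([.13,.9915,0]);v=np.array([-.9915,.13,0])
t=np.array([.6027,-.1557,0])
for z in (.110,.10,.09): print(z,proj(ms,[t+v*.014+[0,0,z],t-v*.014+[0,0,z]]).round(1).tolist())
hsv=cv2.cvtColor(im,cv2.COLOR_BGR2HSV)
mask=((hsv[:,:,1]<55)&(hsv[:,:,2]>120)).astype(np.uint8)[235:290,385:430]
c=max(cv2.findContours(mask,cv2.RETR_EXTERNAL,cv2.CHAIN_APPROX_NONE)[0],key=cv2.contourArea)
print((cv2.approxPolyDP(c,2,True).reshape(-1,2)+[385,235]).tolist())
```

```text
0.11 [[391.3, 249.5], [401.5, 244.6]]
0.1 [[390.6, 251.8], [400.7, 247.0]]
0.09 [[389.9, 254.1], [400.0, 249.2]]
[[392, 249], [399, 262], [415, 262], [401, 244]]
```

No droop. Carry it behind the carrier, aligned with the channel.

Request:
jog_arm([
  [[-0.015, 0.0186, 0, 0], [-0.015, 0.0184, 0, 0], [-0.015, 0.0184, 0, 0], [-0.015, 0.0184, 0, 0], [-0.015, 0.0184, 0, 0], [-0.0126, 0.0184, 0, 0], [0, 0, 0, -0.085], [0, 0, 0, -0.086], [0, 0, 0.03, 0], [0, 0, 0.03, 0], [0, 0, 0, 0], [0, 0, 0, 0], [0, 0, 0, 0]],
])

```text
time_s: 17.45
tcp_pos: [0.4897, -0.1788, 0.1445]
ee_rot: [[0.041, -0.999, 0.003], [-0.999, -0.041, -0.0], [0.0, -0.003, -1.0]]
wrist_force: [0.4, -0.5, -1.0]
gripper_width: 0.158
gripper_force: 30.0
```

Run:
```python
from h import *
s=sense(); p=s["tcp_pos"]; R_=s["ee_rot"]; a=np.radians(92.38); u=np.array([np.cos(a),np.sin(a)]); n=np.array([-u[1],u[0]])
M=np.array([.4825,-.0434])+.12*u; d=p[:2]-M
print(p,R_[:,0],"loader x,y of tcp",d@u,d@n,"yaw",np.degrees(np.arctan2(-R_[1,0],-R_[0,0])),s["wrist_force"])
snap("scene","pics/t8.png")
im=cv2.imread("pics/t8.png"); cv2.imwrite("pics/c9.png",cv2.resize(im[150:330,230:430],(667,600),interpolation=cv2.INTER_CUBIC))
```

```text
[ 0.48969133 -0.17883596  0.14449492] [ 4.09618267e-02 -9.99160606e-01  4.61145482e-04] loader x,y of tcp -0.2556177672428167 -0.0015608927536323435 yaw 92.34759684784103 [ 0.40366848 -0.46985641 -1.04286065]
```

View pics/c9.png

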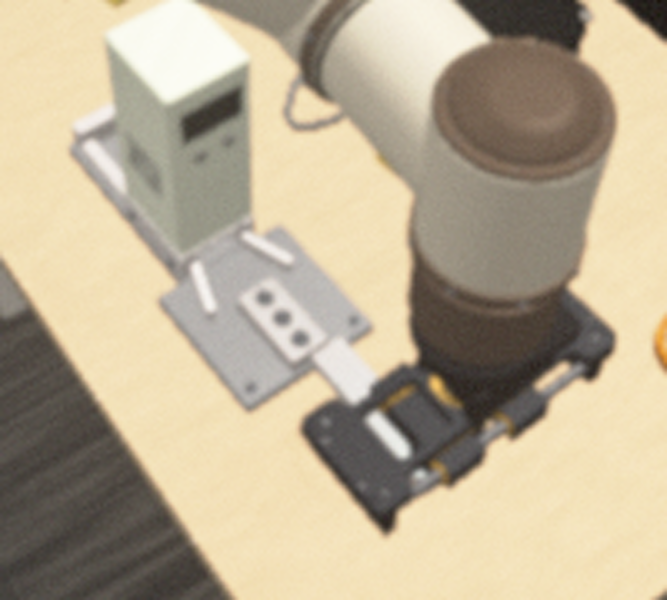

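The scene shows the stick tip just behind the carrier and in line with the channel. The wrist cap is at scene px (386,183), with the offset link leading left from it. I'll check that link's height against the 0.22 m head before pushing.

Run:
```python
from h import *
ms=camera_model("scene")
for z in (.25,.3,.35,.4,.45,.5): print(z,proj(ms,[(.4897,-.1788,z)]).round(0).tolist())
s=sense(); print(s["joints"])
```

```text
0.25 [[372.0, 246.0]]
0.3 [[375.0, 231.0]]
0.35 [[379.0, 214.0]]
0.4 [[383.0, 195.0]]
0.45 [[388.0, 173.0]]
0.5 [[394.0, 149.0]]
[-2.20633934e+00  2.12775175e+01 -2.51989697e+01  1.37723191e-02
 -4.33867658e+01  4.53887152e+00]
```

The link's underside will be about 8 cm above the head, so that's clear. I'll centre, lower and push in steps. The gripper stays vertical, so the last few millimetres will be pushed from behind the handle with closed fingers.

Request:
jog_arm([
  [[0, 0.0016, 0.01, 0], [0, 0, 0.012, 0], [0, 0, 0.005, 0], [0, 0, 0, 0], [0, 0, 0, 0]],
])

```text
time_s: 18.12
tcp_pos: [0.4875, -0.1788, 0.1163]
ee_rot: [[0.041, -0.999, 0.0], [-0.999, -0.041, -0.0], [0.0, -0.0, -1.0]]
wrist_force: [-0.8, 0.3, -1.6]
gripper_width: 0.159
gripper_force: 30.0
```

Request:
jog_arm([
  [[-0.01, 0, 0, 0], [-0.01, 0, 0, 0], [-0.01, 0, 0, 0], [-0.01, 0, 0, 0], [-0.01, 0, 0, 0], [-0.01, 0, 0, 0], [0, 0, 0, 0]],
])

```text
time_s: 19.0
tcp_pos: [0.4847, -0.118, 0.1162]
ee_rot: [[0.042, -0.999, -0.0], [-0.999, -0.042, 0.0], [-0.0, 0.0, -1.0]]
wrist_force: [0.3, 0.2, -1.7]
gripper_width: 0.157
gripper_force: 30.0
```

```bash
cat > w.py <<'E'
from h import *
def where():
    s=sense(); p=s["tcp_pos"]; R_=s["ee_rot"]; a=np.radians(92.38); u=np.array([np.cos(a),np.sin(a)]); n=np.array([-u[1],u[0]])
    M=np.array([.4825,-.0434])+.12*u; d=p[:2]-M
    print("loader x,y of tcp",(d@u).round(4),(d@n).round(4),"z",p[2].round(4),"yaw",np.degrees(np.arctan2(-R_[1,0],-R_[0,0])).round(2),s["wrist_force"].round(1),s["time_s"])
if __name__=="__main__": where()
E
python3 w.py
```

```text
loader x,y of tcp -0.1946 0.0009 z 0.1162 yaw 92.39 [ 0.3  0.2 -1.7] 19.0
```

Request:
jog_arm([
  [[-0.01, 0.0006, -0.0005, 0], [-0.01, 0, 0, 0], [-0.01, 0, 0, 0], [-0.01, 0, 0, 0], [-0.01, 0, 0, 0], [0, 0, 0, 0]],
])

```text
time_s: 19.75
tcp_pos: [0.4823, -0.0681, 0.1168]
ee_rot: [[0.042, -0.999, 0.0], [-0.999, -0.042, 0.0], [-0.0, -0.0, -1.0]]
wrist_force: [0.1, 0.1, -1.6]
gripper_width: 0.161
gripper_force: 30.0
```

Request:
jog_arm([
  [[-0.01, 0, 0, 0], [-0.01, 0, 0, 0], [-0.01, 0, 0, 0], [-0.01, 0, 0, 0], [-0.01, 0, 0, 0], [-0.01, 0, 0, 0], [-0.01, 0, 0, 0], [-0.01, 0, 0, 0], [0, 0, 0, 0]],
])

```text
time_s: 20.88
tcp_pos: [0.479, 0.0118, 0.1167]
ee_rot: [[0.042, -0.999, 0.0], [-0.999, -0.042, 0.0], [-0.0, -0.0, -1.0]]
wrist_force: [-0.2, 0.2, -1.8]
gripper_width: 0.157
gripper_force: 30.0
```

```bash
python3 w.py
```

```text
loader x,y of tcp -0.0647 0.0012 z 0.1167 yaw 92.4 [-0.2  0.2 -1.8] 20.875
```

Request:
jog_arm([
  [[-0.008, 0.0004, 0, 0], [0, 0, 0.0006, 0], [0, 0, 0, 0]],
])

```text
time_s: 21.25
tcp_pos: [0.4781, 0.019, 0.1161]
ee_rot: [[0.041, -0.999, -0.0], [-0.999, -0.041, 0.0], [-0.0, 0.0, -1.0]]
wrist_force: [-0.0, -0.1, -0.9]
gripper_width: 0.154
gripper_force: 30.0
```

Request:
jog_arm([
  [[0, 0, 0, 0], [0, 0, 0, 0], [0, 0, 0, 0], [0, 0, 0, 0], [0.015, 0, 0, 0], [0.02, 0, 0, 0], [0, 0, 0.008, 0], [0, 0, 0.006, 0]],
], claw=0.6)

```text
time_s: 22.25
tcp_pos: [0.4794, -0.0164, 0.1016]
ee_rot: [[0.04, -0.999, -0.001], [-0.999, -0.04, -0.0], [0.0, 0.001, -1.0]]
wrist_force: [-0.5, -0.4, -0.1]
gripper_width: 0.606
gripper_force: 0.0
```

Request:
jog_arm([
  [[0, 0, 0, 0], [0, 0, 0, 0], [0, 0, 0, 0], [0, 0, 0, 0], [0, 0, 0, 0], [0, 0, 0, 0]],
], claw=0)

```text
time_s: 23.0
tcp_pos: [0.4796, -0.016, 0.1022]
ee_rot: [[0.041, -0.999, 0.0], [-0.999, -0.041, 0.0], [-0.0, -0.0, -1.0]]
wrist_force: [-0.7, 0.7, 0.2]
gripper_width: 0.038
gripper_force: 0.0
```

```bash
python3 w.py
python3 - <<'E'
from h import *
snap("side","pics/s9.png"); snap("scene","pics/t9.png")
E
```

```text
loader x,y of tcp -0.0925 0.0017 z 0.1022 yaw 92.33 [-0.7  0.7  0.2] 23.0
```

Request:
jog_arm([
  [[-0.01, -0.0015, 0, 0], [-0.01, 0, 0, 0], [-0.005, 0, 0, 0], [-0.005, 0, 0, 0], [-0.004, 0, 0, 0], [0, 0, 0, 0]],
])

```text
time_s: 23.85
tcp_pos: [0.4798, 0.0185, 0.1021]
ee_rot: [[0.041, -0.999, 0.0], [-0.999, -0.041, 0.0], [-0.0, -0.0, -1.0]]
wrist_force: [0.2, 0.2, 0.1]
gripper_width: 0.007
gripper_force: 0.0
```

```bash
python3 w.py
cat > home.py <<'E'
from h import *
a=np.radians(92.38); u=np.array([np.cos(a),np.sin(a),0]); n=np.array([-u[1],u[0],0])
M=np.array([.4825,-.0434,0])+.12*u
L=lambda x,y,z: M+x*u+y*n+np.array([0,0,z])
import sys
m=camera_model("side"); im=capture("side")[:,:,::-1]; cv2.imwrite(sys.argv[1],im)
g=cv2.cvtColor(im,cv2.COLOR_BGR2GRAY)
xs=np.arange(.150,.080,-.0025)
for y in (-.004,0,.004):
    print("y",y,[int(cv2.getRectSubPix(g,(1,1),tuple(map(float,proj(m,[L(x,y,.028)])[0])))[0,0]) for x in xs])
print((xs*1000).round(1).tolist())
print(proj(m,[L(.154,0,.036),L(.119,0,.028),L(.08,0,.028)]))
E
python3 home.py pics/s10.png
```

```text
loader x,y of tcp -0.0581 0.0001 z 0.1021 yaw 92.34 [0.2 0.2 0.1] 23.85
y -0.004 [171, 150, 131, 114, 110, 122, 136, 152, 157, 148, 137, 120, 107, 112, 121, 139, 154, 150, 145, 128, 109, 111, 119, 132, 145, 155, 160, 163]
y 0 [169, 147, 126, 107, 103, 111, 123, 140, 144, 133, 121, 108, 101, 106, 113, 126, 137, 134, 130, 116, 102, 102, 107, 116, 130, 139, 143, 148]
y 0.004 [179, 164, 144, 122, 118, 125, 136, 151, 153, 142, 131, 119, 112, 117, 127, 142, 155, 152, 149, 128, 108, 111, 116, 126, 140, 147, 147, 149]
[150.0, 147.5, 145.0, 142.5, 140.0, 137.5, 135.0, 132.5, 130.0, 127.5, 125.0, 122.5, 120.0, 117.5, 115.0, 112.5, 110.0, 107.5, 105.0, 102.5, 100.0, 97.5, 95.0, 92.5, 90.0, 87.5, 85.0, 82.5]
[[359.04850201 236.82232799]
 [356.58227529 232.65283303]
 [354.21712572 225.45166561]]
```

The wells show in the bay at about 140, 120 and 99 mm, so the carrier is almost home. I'll push on in millimetres and watch the force.

Request:
jog_arm([
  [[-0.001, 0, 0, 0], [-0.001, 0, 0, 0], [0, 0, 0, 0]],
])

```text
time_s: 24.28
tcp_pos: [0.4795, 0.0199, 0.1021]
ee_rot: [[0.041, -0.999, -0.0], [-0.999, -0.041, -0.0], [0.0, 0.0, -1.0]]
wrist_force: [0.6, -2.1, 1.3]
gripper_width: 0.007
gripper_force: 1.1
```

Request:
jog_arm([
  [[-0.001, 0, 0, 0], [-0.001, 0, 0, 0], [0, 0, 0, 0]],
])

```text
time_s: 24.65
tcp_pos: [0.4795, 0.0221, 0.1021]
ee_rot: [[0.041, -0.999, -0.0], [-0.999, -0.041, 0.0], [-0.0, 0.0, -1.0]]
wrist_force: [-0.5, -2.0, 0.6]
gripper_width: 0.004
gripper_force: 0.9
```

```bash
python3 w.py; python3 home.py pics/s11.png
```

```text
loader x,y of tcp -0.0544 0.0002 z 0.1021 yaw 92.34 [-0.5 -2.   0.6] 24.65
y -0.004 [172, 149, 131, 120, 122, 138, 148, 149, 141, 120, 107, 108, 112, 127, 142, 149, 152, 131, 110, 108, 108, 122, 138, 153, 165, 172, 173, 173]
y 0 [170, 148, 131, 117, 118, 132, 138, 139, 130, 110, 99, 100, 106, 121, 135, 144, 150, 127, 104, 102, 100, 111, 124, 141, 159, 170, 172, 173]
y 0.004 [177, 159, 145, 131, 134, 148, 155, 157, 148, 130, 117, 115, 118, 131, 144, 153, 158, 142, 124, 116, 110, 121, 134, 147, 162, 170, 172, 172]
[150.0, 147.5, 145.0, 142.5, 140.0, 137.5, 135.0, 132.5, 130.0, 127.5, 125.0, 122.5, 120.0, 117.5, 115.0, 112.5, 110.0, 107.5, 105.0, 102.5, 100.0, 97.5, 95.0, 92.5, 90.0, 87.5, 85.0, 82.5]
[[359.04850201 236.82232799]
 [356.58227529 232.65283303]
 [354.21712572 225.45166561]]
```

Request:
jog_arm([
  [[-0.001, 0, 0, 0], [0, 0, 0, 0]],
])

```text
time_s: 24.95
tcp_pos: [0.4793, 0.0224, 0.1022]
ee_rot: [[0.041, -0.999, -0.001], [-0.999, -0.041, -0.001], [0.001, 0.001, -1.0]]
wrist_force: [0.6, -6.6, 0.9]
gripper_width: 0.008
gripper_force: 3.1
```

Request:
jog_arm([
  [[-0.001, 0, 0, 0], [0, 0, 0, 0]],
])

```text
time_s: 25.2
tcp_pos: [0.479, 0.0226, 0.1024]
ee_rot: [[0.041, -0.999, -0.002], [-0.999, -0.041, -0.002], [0.002, 0.002, -1.0]]
wrist_force: [0.2, -11.1, 3.3]
gripper_width: 0.004
gripper_force: 5.2
```

```bash
python3 w.py; python3 home.py pics/s12.png
```

```text
loader x,y of tcp -0.054 0.0007 z 0.1024 yaw 92.35 [  0.2 -11.1   3.3] 25.2
y -0.004 [170, 149, 132, 121, 122, 136, 144, 142, 133, 116, 105, 107, 113, 128, 143, 149, 152, 131, 110, 108, 108, 122, 139, 154, 165, 172, 173, 172]
y 0 [169, 147, 131, 118, 120, 133, 140, 141, 131, 111, 100, 101, 107, 122, 135, 144, 149, 126, 103, 101, 100, 111, 126, 142, 159, 170, 172, 173]
y 0.004 [176, 159, 145, 134, 138, 154, 161, 161, 150, 129, 117, 115, 120, 135, 147, 154, 159, 143, 125, 117, 110, 121, 133, 146, 162, 171, 172, 172]
[150.0, 147.5, 145.0, 142.5, 140.0, 137.5, 135.0, 132.5, 130.0, 127.5, 125.0, 122.5, 120.0, 117.5, 115.0, 112.5, 110.0, 107.5, 105.0, 102.5, 100.0, 97.5, 95.0, 92.5, 90.0, 87.5, 85.0, 82.5]
[[359.04850201 236.82232799]
 [356.58227529 232.65283303]
 [354.21712572 225.45166561]]
```

The force climbed to 11 N without movement, at exactly the expected stop position, so the carrier is home. I'll back off, open, regrip the handle's rear part and draw the stick out.

Request:
jog_arm([
  [[0.003, 0, 0, 0], [0.01, 0, 0, 0], [0.015, 0, 0, 0], [0, 0, -0.007, 0], [0, 0, -0.007, 0], [0, 0, 0, 0]],
])

```text
time_s: 26.0
tcp_pos: [0.4812, -0.0036, 0.1171]
ee_rot: [[0.041, -0.999, 0.002], [-0.999, -0.041, 0.001], [-0.001, -0.002, -1.0]]
wrist_force: [-0.1, -0.5, 0.7]
gripper_width: 0.002
gripper_force: 0.0
```

Request:
jog_arm([
  [[0, 0, 0, 0], [0, 0, 0, 0], [0, 0, 0, 0], [0, 0, 0, 0], [0, 0, 0, 0], [-0.01, 0, 0, 0], [-0.01, 0, 0, 0], [-0.01, 0, 0, 0], [-0.005, 0, 0, 0], [0, 0, 0, 0]],
], claw=0.6)

```text
time_s: 27.25
tcp_pos: [0.4792, 0.0315, 0.1162]
ee_rot: [[0.042, -0.999, -0.0], [-0.999, -0.042, -0.0], [0.0, 0.0, -1.0]]
wrist_force: [0.4, -0.3, -0.5]
gripper_width: 0.6
gripper_force: 0.0
```

```bash
python3 w.py; python3 home.py pics/s13.png
```

```text
loader x,y of tcp -0.045 0.0002 z 0.1162 yaw 92.38 [ 0.4 -0.3 -0.5] 27.25
y -0.004 [171, 149, 132, 121, 122, 138, 148, 149, 141, 121, 108, 108, 112, 127, 143, 149, 152, 130, 110, 107, 108, 122, 139, 154, 166, 172, 173, 173]
y 0 [170, 148, 131, 118, 119, 132, 139, 139, 130, 111, 100, 101, 106, 121, 135, 145, 151, 127, 104, 101, 99, 110, 124, 141, 159, 170, 172, 173]
y 0.004 [176, 159, 144, 131, 134, 148, 156, 158, 149, 130, 117, 114, 117, 130, 143, 153, 159, 144, 126, 116, 109, 120, 133, 147, 162, 171, 172, 172]
[150.0, 147.5, 145.0, 142.5, 140.0, 137.5, 135.0, 132.5, 130.0, 127.5, 125.0, 122.5, 120.0, 117.5, 115.0, 112.5, 110.0, 107.5, 105.0, 102.5, 100.0, 97.5, 95.0, 92.5, 90.0, 87.5, 85.0, 82.5]
[[359.04850201 236.82232799]
 [356.58227529 232.65283303]
 [354.21712572 225.45166561]]
```

Request:
jog_arm([
  [[-0.0015, 0, 0, 0], [0, 0, 0, 0], [0, 0, 0, 0], [0, 0, 0, 0], [0, 0, 0, 0], [0, 0, 0, 0], [0.005, 0, -0.0005, 0], [0.01, 0, 0, 0], [0.01, 0, 0, 0], [0.015, 0, 0, 0], [0.015, 0, 0, 0], [0.015, 0, 0, 0], [0, 0, 0, 0]],
], claw=0)

```text
time_s: 28.92
tcp_pos: [0.4819, -0.0387, 0.1166]
ee_rot: [[0.039, -0.999, -0.0], [-0.999, -0.039, -0.0], [0.0, 0.0, -1.0]]
wrist_force: [0.4, -0.4, -2.3]
gripper_width: 0.16
gripper_force: 30.0
```

Request:
jog_arm([
  [[0.015, 0, 0, 0], [0.015, 0, 0, 0], [0.015, 0, 0, 0], [0.015, 0, 0, 0], [0.015, 0, 0, 0], [0.015, 0, 0, 0], [0.015, 0, 0, 0], [0.015, 0, 0, 0], [0.015, 0, 0, 0], [0.015, 0, 0, 0], [0.015, 0, 0, 0], [0.015, 0, 0, 0], [0, 0, 0, 0], [0, 0, 0, 0]],
])

```text
time_s: 30.68
tcp_pos: [0.4891, -0.2173, 0.1165]
ee_rot: [[0.04, -0.999, -0.0], [-0.999, -0.04, 0.0], [-0.0, 0.0, -1.0]]
wrist_force: [0.4, -0.3, -2.3]
gripper_width: 0.155
gripper_force: 30.0
```

```bash
python3 w.py; python3 home.py pics/s14.png|head -3
python3 - <<'E'
from h import *
m,im=snap("scene","pics/t14.png"); s=sense(); p=s["tcp_pos"]; u=-s["ee_rot"][:,0]; v=s["ee_rot"][:,1]
hsv=cv2.cvtColor(im,cv2.COLOR_BGR2HSV)
for b in (0,.01,.02):
    t=p+.127*u; t[2]=.0247-b; q=proj(m,[t+.014*v,t-.014*v]); print(b,q.round(1).tolist())
x,y=q.mean(0).astype(int)
x0,y0=x-25,y-25
mask=((hsv[:,:,1]<55)&(hsv[:,:,2]>120)).astype(np.uint8)[y0:y0+50,x0:x0+50]
for c in cv2.findContours(mask,cv2.RETR_EXTERNAL,cv2.CHAIN_APPROX_NONE)[0]:
    if cv2.contourArea(c)>20: print((cv2.approxPolyDP(c,2,True).reshape(-1,2)+[x0,y0]).tolist())
E
```

```text
loader x,y of tcp -0.294 0.0006 z 0.1165 yaw 92.32 [ 0.4 -0.3 -2.3] 30.675
y -0.004 [172, 150, 133, 122, 124, 141, 151, 151, 142, 122, 108, 109, 114, 131, 146, 151, 153, 132, 113, 109, 109, 121, 135, 145, 149, 149, 144, 140]
y 0 [172, 149, 132, 119, 121, 134, 141, 142, 132, 113, 101, 102, 107, 122, 136, 146, 152, 128, 105, 102, 100, 109, 121, 132, 143, 147, 143, 140]
y 0.004 [179, 162, 146, 133, 135, 150, 158, 160, 150, 131, 118, 115, 119, 132, 146, 155, 161, 145, 127, 118, 110, 119, 129, 137, 145, 147, 143, 139]
0 [[330.3, 273.8], [339.5, 267.5]]
0.01 [[330.2, 275.8], [339.2, 269.5]]
0.02 [[330.0, 277.7], [339.0, 271.5]]
[[350, 295], [350, 298], [358, 298], [354, 294]]
[[339, 267], [331, 272], [331, 275], [342, 291], [348, 292], [355, 283]]
[[309, 269], [340, 249], [309, 249]]
```

The carrier stayed home and the stick is out and level. I'll lay it on the desk and release.

Request:
jog_arm([
  [[0, 0, 0.005, 0], [0, 0, 0.004, 0], [0, 0, 0.0025, 0], [0, 0, 0, 0], [0, 0, 0, 0]],
])

```text
time_s: 31.4
tcp_pos: [0.4894, -0.2173, 0.1052]
ee_rot: [[0.041, -0.999, 0.0], [-0.999, -0.041, -0.0], [0.0, -0.0, -1.0]]
wrist_force: [-0.2, 0.1, -2.8]
gripper_width: 0.161
gripper_force: 30.0
```

Request:
jog_arm([
  [[0, 0, 0, 0], [0, 0, 0, 0], [0, 0, 0, 0], [0, 0, 0, 0], [0, 0, -0.01, 0], [0, 0, -0.03, 0], [0, 0, -0.04, 0], [0, 0, -0.04, 0], [0, 0, -0.04, 0], [0, 0, 0, 0], [0, 0, 0, 0]],
], claw=0.7)

```text
time_s: 32.78
tcp_pos: [0.4888, -0.2171, 0.2651]
ee_rot: [[0.04, -0.999, -0.0], [-0.999, -0.04, 0.001], [-0.001, 0.0, -1.0]]
wrist_force: [-0.6, 0.2, -0.3]
gripper_width: 0.701
gripper_force: 0.0
```

```bash
python3 w.py; python3 home.py pics/s15.png|head -3
python3 - <<'E'
from h import *
m,im=snap("wrist","pics/w15.png")
hsv=cv2.cvtColor(im,cv2.COLOR_BGR2HSV)
u=np.array([-.0415,.9991,0]);v=np.array([-.9991,-.0415,0]); g=np.array([.489,-.2173,.012])
E_=[g-u*.001+v*.014,g-u*.001-v*.014,g+u*.127+v*.014,g+u*.127-v*.014]
print("expected",proj(m,E_).round(0).tolist())
mask=((hsv[:,:,1]<35)&(hsv[:,:,2]>110)).astype(np.uint8)
for c in cv2.findContours(mask[:250],cv2.RETR_EXTERNAL,cv2.CHAIN_APPROX_NONE)[0]:
    if cv2.contourArea(c)>200: print(cv2.minAreaRect(c),cv2.boundingRect(c))
E
```

```text
loader x,y of tcp -0.2938 0.001 z 0.2651 yaw 92.31 [-0.6  0.2 -0.3] 32.775
y -0.004 [173, 151, 133, 121, 123, 140, 151, 152, 143, 122, 108, 109, 114, 130, 145, 151, 154, 132, 111, 109, 110, 121, 136, 146, 150, 150, 145, 141]
y 0 [171, 149, 132, 119, 120, 134, 141, 141, 132, 112, 101, 101, 107, 122, 136, 146, 151, 128, 104, 102, 100, 109, 121, 132, 143, 147, 143, 140]
y 0.004 [179, 161, 146, 133, 136, 150, 157, 159, 150, 131, 118, 115, 119, 132, 145, 155, 161, 145, 126, 117, 111, 119, 129, 137, 145, 147, 143, 139]
expected [[326.0, 184.0], [301.0, 184.0], [325.0, 287.0], [302.0, 287.0]]
((314.0, 216.5), (65.0, 24.0), 90.0) (302, 184, 25, 66)
((55.0, 25.5), (51.0, 110.0), 90.0) (0, 0, 111, 52)
```

The stick lies on the desk where expected (blade seen from row 184, columns 302–326), and the carrier hasn't moved. Handing in.

```bash
python3 -c "
from station import *
print(finish_job())"
```

```text
the job is handed in; nothing more can be done
None
```

I handed the job in at about 33 s: the carrier is pushed home against the end stop, and the stick is drawn out and lying flat on the desk clear of the loader. My readings agree with this, but the hand-in returned no verdict.

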